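# Dial a nut mix on the dispenser's thumbwheels

## Robot

A 7-joint arm with a two-finger parallel gripper is mounted at the origin on the work surface. World frame = base frame: x ahead of the robot, y to its left, z up, the work surface at z = 0. Lengths are in m, angles in rad, forces in N, time in s.
With the tool pointing down it reaches from about 0.425 to 0.875 m from the base axis. Payload 4.7 kg.
Tool frame: the origin (TCP) lies between the finger pads; the fingertips stand 8 mm ahead of it and the grasp point (between the pads) lies 11 mm behind it; z points along the fingers, y is the direction in which the jaws open and shut (so a half turn about z gives the same grasp; the last joint's range is limited). The gripper opens to 87 mm and grips with 3 to 60 N. Pads are 19 mm wide; open, the fingers measure 117 mm over their backs; the gripper's body (75 mm by 190 mm) begins 51 mm behind the grasp point.
Start: joints at [1.301, 0.321, -0.07, 1.45, 0.023, 1.371, -0.057], TCP at [0.182, -0.624, 0.231] pointing down, gripper open.
Joint ranges: [-2.86, 2.86], [-0.3, 2.09], [-1.38, 1.24], [0.06, 2.45], [-1.56, 4.7], [0.09, 2.05], [-2.69, 2.69]. Speed limits (rad/s): [2.57, 2.57, 3.14, 3.14, 3.14, 3.14, 3.14].

## Interface

Orientations are given as a rotation vector (axis times angle).
In Python, from bench import ctrl, optics, ticket gives the robot as it stands.
- The arm moves only by the tool play_rows, never from a script. Its argument "motion" is a list of rows, each a list of 5 numbers: the closure, from 0 (fully open) to 1 (shut), then the shift along the tool's x, y, z in cm, then the turn about the tool's z in rad. In form: [[jaw, tx, ty, tz, spin], ...]. A call has 1 to 20 rows; each row shifts and turns the commanded pose from where the row before left it, along the tool's axes as they then stand; what a row does not reach is not made up. A row lasts 1/8 s, in which the tool goes at most 62.5 mm and 10.7 degrees, less where a joint would pass 70% of its speed; a pose out of reach is approached as far as the arm can. A call is refused whole if a number of a shift passes 6.25 or a number of a turn 0.188, either way. A call with a gripper value outside its range is refused whole. The fingers move at their own pace and stop on an object; "force" is the grip in N (left out, the last holds). Time passes only in rows, so rows that do not move let the fingers close. It gives the time, the measured TCP pose, the force and the opening at its end, in the units of the state.
- ctrl.get_state(): the state, without advancing time (a new reading comes with each control period).
- optics.get_image(name): name is "side" or "top"; returns the picture (384x512x3 uint8, red, green, blue); there is no depth.
- optics.calibration(name): a dict with "K" (3x3 intrinsics, pixels), "pose" (4x4, takes a point from camera to world coordinates). Camera axes: x right, y down, z forward; pixel columns grow to the right and rows downward; lengths in m; the calibration is good to about 2 mm. A picture is of the moment at which its call begins. calibration takes no time and is no camera call.
- ticket.close_job(): hands the job in, once; it reports no verdict.
The state is a dict: "time": time; "joint_positions": joint angles; "qd": joint speeds; "joint_torque": joint torques, N m; "position": TCP position; "tool_rot": TCP orientation; "ft_force": force on the tool from outside, world axes, zero at the start; "torque": the same for the moment, N m; "grip_width": opening from 0.0 (shut) to 1.0 (fully open).
Only numpy, scipy, OpenCV 4.12 (cv2) and the standard library are available. Lean on these libraries where they do the work, as an engineer would, in place of code of your own. Each camera call takes 0.05 s, during which the arm holds its last target.

## Task

Set the mix on the dispenser's control desk by rolling each thumbwheel with a gentle fingertip: 4 in the red bezel, 2 in the yellow bezel and 7 in the green bezel, each digit's colour band centred on its index marks. Only when all three are right, press the green start button and let it come up again. Leave the other things on the counter where they are.

Things in the scene. Friction and masses are not known exactly. Their poses are not given: they have to be found in the camera images.
- desk: grey control desk with aluminium deck of the fruit-and-nut mix dispenser, fixed: 200 mm (x) by 370 mm (y), deck 70 mm above the table. Origin: centre of its underside; x points to its far side, y to the left, z up. Three wheel bezels sit on it side by side, 55 mm apart, in any order
- mod_red: red bezel, 84 (x) by 48 (y) by 8 mm high, fixed on the deck. Origin: centre of its underside, axes as the desk's. A thumbwheel 44 mm in diameter, 18 mm wide, axle along the bezel's y, stands upright in its middle, centred over the origin. White marks on the bezel at both sides of the wheel, at x = 0, are the index: the digit on top of the wheel between them is the one set
- top_red (a point): nominal top of the red bezel's wheel, 24 mm above the bezel's origin, 16 mm above its top face. The real wheel sits up to 5 mm higher or lower: not measured, feel for it. Its axle is sprung: sinks 0.4 mm per newton after the first 1 N, hard stop at 8 mm. A press of 5 to 9 N drags the rubbery rim round without slip; over 16 N harms it
- wheel_red (a joint): angle of the red bezel's wheel, rad: n x 0.6283 when digit n is centred on top. Dragging the top away from the robot (bezel +x) raises it. Rim bands of 36 degrees: 0 black, 1 brown, 2 red, 3 orange, 4 yellow, 5 green, 6 blue, 7 violet, 8 grey, 9 white. Stops at -0.2 and 5.85. No clicks; friction of 0.05 N m (2.3 N at the rim) holds it where it is left
- mod_yellow: yellow bezel, 84 (x) by 48 (y) by 8 mm high, fixed on the deck. Origin: centre of its underside, axes as the desk's. A thumbwheel 44 mm in diameter, 18 mm wide, axle along the bezel's y, stands upright in its middle, centred over the origin. White marks on the bezel at both sides of the wheel, at x = 0, are the index: the digit on top of the wheel between them is the one set
- top_yellow (a point): nominal top of the yellow bezel's wheel, 24 mm above the bezel's origin, 16 mm above its top face. The real wheel sits up to 5 mm higher or lower: not measured, feel for it. Its axle is sprung: sinks 0.4 mm per newton after the first 1 N, hard stop at 8 mm. A press of 5 to 9 N drags the rubbery rim round without slip; over 16 N harms it
- wheel_yellow (a joint): angle of the yellow bezel's wheel, rad: n x 0.6283 when digit n is centred on top. Dragging the top away from the robot (bezel +x) raises it. Rim bands of 36 degrees: 0 black, 1 brown, 2 red, 3 orange, 4 yellow, 5 green, 6 blue, 7 violet, 8 grey, 9 white. Stops at -0.2 and 5.85. No clicks; friction of 0.05 N m (2.3 N at the rim) holds it where it is left
- mod_green: green bezel, 84 (x) by 48 (y) by 8 mm high, fixed on the deck. Origin: centre of its underside, axes as the desk's. A thumbwheel 44 mm in diameter, 18 mm wide, axle along the bezel's y, stands upright in its middle, centred over the origin. White marks on the bezel at both sides of the wheel, at x = 0, are the index: the digit on top of the wheel between them is the one set
- top_green (a point): nominal top of the green bezel's wheel, 24 mm above the bezel's origin, 16 mm above its top face. The real wheel sits up to 5 mm higher or lower: not measured, feel for it. Its axle is sprung: sinks 0.4 mm per newton after the first 1 N, hard stop at 8 mm. A press of 5 to 9 N drags the rubbery rim round without slip; over 16 N harms it
- wheel_green (a joint): angle of the green bezel's wheel, rad: n x 0.6283 when digit n is centred on top. Dragging the top away from the robot (bezel +x) raises it. Rim bands of 36 degrees: 0 black, 1 brown, 2 red, 3 orange, 4 yellow, 5 green, 6 blue, 7 violet, 8 grey, 9 white. Stops at -0.2 and 5.85. No clicks; friction of 0.05 N m (2.3 N at the rim) holds it where it is left
- start (a joint): travel (m) of the green start button: 0 up, 0.006 fully down at 5 N; springs back. It counts as pressed beyond 0.004
- start_top (a point): centre of the top face of the green round start button (32 mm across), on the right part of the desk; it is pressed straight down
- tin: small brass tin, 40 mm across, 28 mm high, standing on the desk's far left corner; loose bystander, not to be shifted; origin: centre of its underside
- cup: steel cup, 72 mm across, 80 mm high, just left of the desk; loose bystander, not to be shifted; origin: centre of its underside
- scoop: steel spoon-shaped scoop, 200 mm long, lying just right of the desk; loose bystander, not to be shifted; origin: middle of its length, on its underside
- jar_nuts: brown jar with white cap, 90 mm across, 140 mm high; loose bystander, not to be shifted; origin: centre of its underside
- jar_chili: dark red jar with red cap, 90 mm across, 140 mm high; loose bystander, not to be shifted; origin: centre of its underside
- can: blue-labelled tin can, 74 mm across, 100 mm high; loose bystander, not to be shifted; origin: centre of its underside
- tape: yellow tape roll lying flat, 90 mm across, 24 mm high; loose bystander, not to be shifted; origin: centre of its underside

How it is judged:
On the way, in this order (a step that is already met when the one before it is completed fails the run):
1. all three wheels at their digits (value of joint wheel_red between 2.353 and 2.673 rad and value of joint wheel_yellow between 1.097 and 1.417 rad and value of joint wheel_green between 4.238 and 4.558 rad), for 0.2 s.
2. start button pressed (value of joint start above 0.004 m), for 0.05 s.
At the end, for the whole second after the job is handed in: The wheels rest at 4 (red bezel, 2.513 rad), 2 (yellow bezel, 1.257 rad) and 7 (green bezel, 4.398 rad), each within 0.16 rad (a quarter of a digit's band), and the start button, pressed after they were set, is up again (within 1.5 mm) (all of step 1 and velocity of joint wheel_red between -0.05 and 0.05 rad/s and velocity of joint wheel_yellow between -0.05 and 0.05 rad/s and velocity of joint wheel_green between -0.05 and 0.05 rad/s and value of joint start below 0.0015 m); the robot touches nothing.
It fails at once if a thumbwheel pressed or pushed with more than 16 N (contact force between anything else and wheel_red above 16 N or contact force between anything else and wheel_yellow above 16 N or contact force between anything else and wheel_green above 16 N).
It fails at once if start pressed while a wheel is not at its digit (value of joint start above 0.004 m and not (value of joint wheel_red between 2.353 and 2.673 rad and value of joint wheel_yellow between 1.097 and 1.417 rad and value of joint wheel_green between 4.238 and 4.558 rad)).
It fails at once if a bystander shifted by more than 20 mm (distance of any of tin, cup, scoop, jar_nuts, jar_chili, can, tape from where it was at the start of the episode above 0.02 m).
It also fails if it takes over 64 s, if anything falls off the work surface, if the arm or the gripper's body presses on something with over 40 N, if the wrist force passes 120 N, or if a joint passes its speed limit or range.

## Working session

There is one attempt and no reset: what is moved stays moved. The work goes in short steps, Python scripts to look and compute and a tool call to move; the robot and the scene stay as the last step left them, time stands still between calls to the robot, and variables do not carry over. Pictures are saved under pics/ and viewed, and the job is handed in when it is done.

Besides the shell and the picture viewer there is one more tool, called after "Request:" as name(argument=value, ...), one argument or row to a line, values as JSON. play_rows: Moves the arm, as the interface text tells. Its arguments: {"type":"object","properties":{"motion":{"type":"array"},"force":{"type":"number"}},"required":["motion"]}

```bash
mkdir -p pics; ls; cat > h.py <<'E'
import numpy as np, cv2
from bench import ctrl, optics, ticket
def snap(n,f):
    im=optics.get_image(n); cv2.imwrite(f'pics/{f}.png',im[:,:,::-1]); return im
def ray(n,uv,z):
    c=optics.calibration(n);K=np.array(c['K']);P=np.array(c['pose'])
    d=P[:3,:3]@np.linalg.inv(K)@np.array([uv[0],uv[1],1.]);o=P[:3,3]
    return o+d*(z-o[2])/d[2]
def proj(n,p):
    c=optics.calibration(n);K=np.array(c['K']);P=np.array(c['pose'])
    q=K@(P[:3,:3].T@(np.array(p)-P[:3,3])); return q[:2]/q[2]
E
python3 - <<'E'
from h import *
np.set_printoptions(precision=4,suppress=True)
for n in('top','side'):
    snap(n,n+'0'); c=optics.calibration(n); print(n,np.array(c['K']),np.array(c['pose']))
print(ctrl.get_state())
E
```

```text
pics
top [[494.987    0.     255.797 ]
 [  0.     494.987  195.5974]
 [  0.       0.       1.    ]] [[-0.0054 -0.9909  0.1346  0.3625]
 [-1.      0.0057  0.0021  0.0032]
 [-0.0029 -0.1346 -0.9909  1.4909]
 [ 0.      0.      0.      1.    ]]
side [[480.8262   0.     254.1428]
 [  0.     480.8262 190.7996]
 [  0.       0.       1.    ]] [[-0.8309 -0.4205  0.3644  0.0273]
 [-0.5561  0.6495 -0.5186  0.7577]
 [-0.0186 -0.6336 -0.7735  1.2503]
 [ 0.      0.      0.      1.    ]]
{'time': 0.1, 'joint_positions': array([ 1.3011,  0.3217, -0.0701,  1.4515,  0.0226,  1.3708, -0.0569]), 'qd': array([-0.0009, -0.004 , -0.0011, -0.0042, -0.0012,  0.0001,  0.0006]), 'joint_torque': array([ -0.0003, -49.2572,  -0.406 , -31.3402,  -0.0642,   0.0394,
         0.    ]), 'position': array([ 0.1818, -0.6236,  0.2296]), 'tool_rot': array([-3.1084, -0.4442,  0.0006]), 'ft_force': array([-0.2243, -0.0756, -0.3268]), 'torque': array([-0.0802,  0.014 , -0.0079]), 'grip_width': 1.0014483752557366}
```

View pics/top0.png

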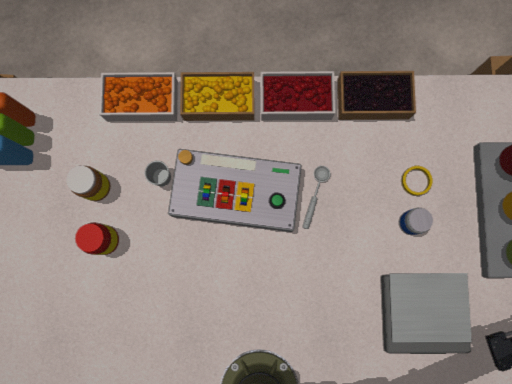

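View pics/side0.png

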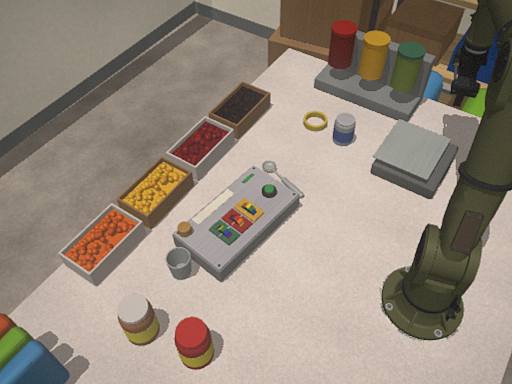

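The top view shows the desk centred near (235,190), with the green, red and yellow bezels at (207,192), (226,194) and (245,196) and the start button at (277,201). The next step is to zoom in.

```bash
python3 - <<'E'
import cv2,numpy as np
a=cv2.imread('pics/top0.png')[145:235,165:305]; a=cv2.resize(a,None,fx=5.6,fy=5.6,interpolation=cv2.INTER_CUBIC); cv2.imwrite('pics/top0z.png',a)
a=cv2.imread('pics/top0.png')[170:220,190:292]; a=cv2.resize(a,None,fx=7.8,fy=7.8,interpolation=cv2.INTER_NEAREST); cv2.imwrite('pics/top0y.png',a)
a=cv2.imread('pics/side0.png')[175:250,200:300]; a=cv2.resize(a,None,fx=8,fy=8,interpolation=cv2.INTER_CUBIC); cv2.imwrite('pics/side0z.png',a)
E
```

```text
(no output)
```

View pics/top0z.png

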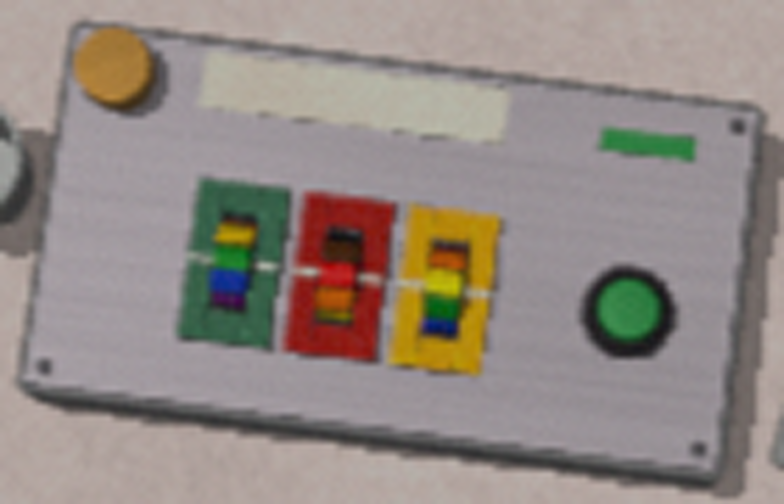

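View pics/top0y.png

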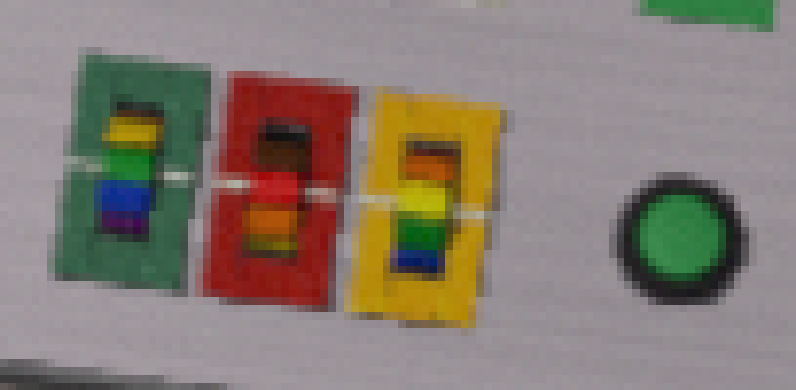

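View pics/side0z.png

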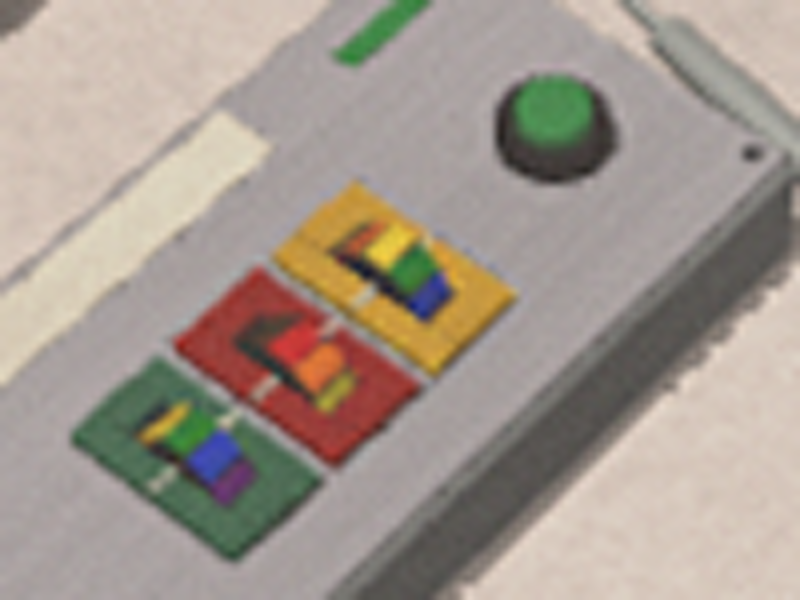

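Before the moves: green shows about 5 to 6 on top, red about 2, and yellow about 4. Next I measure the bezels, the yaw and the band boundaries.

```bash
cat > meas.py <<'E'
from h import *
def bez(n,f,off):
    im=cv2.imread(f'pics/{f}.png'); hsv=cv2.cvtColor(im,cv2.COLOR_BGR2HSV)
    R={'green':((60,60,40),(85,255,140)),'red':((172,120,60),(180,255,200)),'yellow':((20,150,120),(27,255,255))}
    out={}
    x0,x1,y0,y1=off
    m0=np.zeros(hsv.shape[:2],np.uint8); m0[y0:y1,x0:x1]=255
    for k,(lo,hi) in R.items():
        m=cv2.inRange(hsv,lo,hi)
        if k=='red': m|=cv2.inRange(hsv,(0,120,60),(4,255,200))
        m&=m0; m=cv2.morphologyEx(m,cv2.MORPH_CLOSE,np.ones((5,5)))
        c=max(cv2.findContours(m,cv2.RETR_EXTERNAL,cv2.CHAIN_APPROX_NONE)[0],key=cv2.contourArea)
        out[k]=(cv2.contourArea(c),c)
    return out
E
python3 - <<'E'
from meas import *
np.set_printoptions(precision=4,suppress=True)
for n,off in(('top',(180,262,170,222)),('side',(200,275,190,250))):
    for k,(a,c) in bez(n,n+'0',off).items():
        P=np.array([ray(n,p,0.078)[:2] for p in c[:,0]])
        (cx,cy),wh,an=cv2.minAreaRect((P*1000).astype(np.float32)); print(n,k,a,round(cx,1),round(cy,1),np.round(wh,1),round(an,1), c[:,0].mean(0))
    # button
    im=cv2.imread(f'pics/{n}0.png');hsv=cv2.cvtColor(im,cv2.COLOR_BGR2HSV)
    m=cv2.inRange(hsv,(55,80,110),(80,255,255)); 
    for c in cv2.findContours(m,cv2.RETR_EXTERNAL,cv2.CHAIN_APPROX_NONE)[0]:
        if cv2.contourArea(c)>40: 
            M=cv2.moments(c);u=(M['m10']/M['m00'],M['m01']/M['m00']);print('btn?',n,cv2.contourArea(c),u,ray(n,u,0.085),ray(n,u,0.09))
E
```

```text
top green 392.5 567.2 148.9 [45.7 81. ] 81.5 [206.2892 191.6747]
top red 403.5 559.8 94.4 [45.2 82.6] 82.2 [225.1566 194.1566]
top yellow 401.5 552.5 40.0 [45.2 82.1] 82.5 [244.0843 196.6506]
btn? top 62.0 (276.6290322580645, 199.74462365591395) [ 0.5411 -0.0534  0.085 ] [ 0.5405 -0.0532  0.09  ]
btn? top 42.5 (280.19607843137254, 170.22745098039215) [ 0.6269 -0.0646  0.085 ] [ 0.626  -0.0644  0.09  ]
side green 324.0 568.1 150.2 [46.5 82.9] 81.9 [223.6406 231.7969]
side red 322.5 560.3 95.8 [47.2 83.8] 82.2 [236.541 220.377]
side yellow 289.5 552.9 41.6 [47.4 82.4] 82.5 [249.0328 209.5082]
btn? side 47.5 (268.7157894736842, 188.31929824561402) [ 0.5435 -0.057   0.085 ] [ 0.5412 -0.0535  0.09  ]
```

```bash
cat >> meas.py <<'E'
yaw=np.deg2rad(-7.8); EX=np.array([np.cos(yaw),np.sin(yaw),0]); EY=np.array([-np.sin(yaw),np.cos(yaw),0])
C={'green':np.array([.5676,.1495,.072]),'red':np.array([.5600,.0951,.072]),'yellow':np.array([.5527,.0408,.072])}
BGRN=['black','brown','red','orange','yellow','green','blue','violet','grey','white']
def cls(bgr):
    h,s,v=[int(t) for t in cv2.cvtColor(np.uint8([[bgr]]),cv2.COLOR_BGR2HSV)[0,0]]
    return h,s,v
def strip(n,f,k,dz=0.0):
    im=cv2.imread(f'pics/{f}.png').astype(np.float32)
    L=[]
    for ph in np.arange(-1.3,1.31,0.1):
        cols=[]
        for w in(-4,-2,0,2,4):
            p=C[k]+EY*w/1000+0.022*(np.sin(ph)*EX+np.cos(ph)*np.array([0,0,1]))+np.array([0,0,dz])
            u=proj(n,p); cols.append(cv2.getRectSubPix(im,(1,1),(float(u[0]),float(u[1])))[0,0])
        L.append((ph,cls(np.clip(np.mean(cols,0),0,255))))
    return L
E
python3 - <<'E'
from meas import *
for k in C:
    a=strip('top','top0',k); b=strip('side','side0',k)
    print(k)
    for (ph,x),(_,y) in zip(a,b): print(f'{ph:.1f}',x,y)
E
```

```text
green
-1.3 (144, 155, 64) (146, 97, 97)
-1.2 (144, 175, 73) (146, 120, 104)
-1.1 (142, 179, 81) (148, 118, 106)
-1.0 (135, 173, 84) (147, 106, 101)
-0.9 (125, 165, 93) (132, 103, 102)
-0.8 (115, 197, 118) (118, 132, 129)
-0.7 (113, 219, 136) (116, 159, 160)
-0.6 (113, 226, 142) (116, 162, 170)
-0.5 (113, 220, 145) (117, 163, 175)
-0.4 (111, 213, 135) (117, 162, 170)
-0.3 (102, 198, 107) (111, 138, 133)
-0.2 (70, 189, 112) (71, 111, 110)
-0.1 (65, 191, 123) (57, 147, 128)
0.0 (64, 196, 122) (59, 144, 129)
0.1 (64, 202, 116) (60, 138, 126)
0.2 (59, 193, 103) (57, 133, 123)
0.3 (41, 206, 98) (44, 139, 130)
0.4 (27, 227, 120) (31, 150, 143)
0.5 (25, 241, 168) (25, 168, 172)
0.6 (25, 241, 168) (23, 171, 176)
0.7 (25, 242, 159) (22, 166, 166)
0.8 (24, 238, 137) (22, 158, 152)
0.9 (23, 231, 116) (22, 148, 138)
1.0 (22, 211, 99) (22, 142, 131)
1.1 (20, 187, 86) (22, 142, 131)
1.2 (17, 168, 76) (22, 149, 139)
1.3 (15, 149, 70) (22, 156, 150)
red
-1.3 (25, 214, 93) (23, 160, 151)
-1.2 (24, 227, 101) (25, 161, 155)
-1.1 (21, 231, 106) (25, 158, 147)
-1.0 (18, 235, 115) (19, 154, 139)
-0.9 (15, 
[... 957 characters left out ...]
, 225, 84) (61, 104, 103)
-0.6 (63, 230, 93) (58, 136, 120)
-0.5 (64, 231, 97) (59, 133, 125)
-0.4 (59, 192, 101) (61, 137, 125)
-0.3 (46, 195, 110) (60, 129, 119)
-0.2 (33, 218, 132) (42, 133, 123)
-0.1 (30, 235, 169) (25, 162, 170)
0.0 (29, 241, 182) (24, 179, 219)
0.1 (28, 242, 182) (24, 180, 228)
0.2 (28, 242, 178) (24, 181, 225)
0.3 (26, 241, 164) (24, 179, 217)
0.4 (21, 238, 152) (22, 173, 197)
0.5 (15, 238, 154) (19, 170, 177)
0.6 (14, 239, 163) (15, 170, 169)
0.7 (13, 241, 165) (11, 172, 168)
0.8 (13, 242, 153) (10, 173, 168)
0.9 (13, 239, 140) (9, 172, 165)
1.0 (12, 223, 118) (9, 168, 161)
1.1 (10, 204, 100) (9, 166, 157)
1.2 (8, 184, 86) (9, 163, 150)
1.3 (6, 168, 79) (9, 157, 141)
```

Request:
play_rows(
  motion=[
    [1,0,0,0,0.14],
    [1,0,0,0,0.14],
    [1,0,0,0,0.14],
    [1,1,-2,0,0],
    [1,1.5,-4,0,0],
    [1,1.5,-4,0,0],
    [1,1.5,-4,0,0],
    [1,1.5,-4,0,0],
    [1,1.5,-4,0,0],
    [1,1.5,-4,0,0],
    [1,1.5,-4,0,0],
    [1,1.5,-4,0,0],
    [1,1.5,-4,0,0],
    [1,1.5,-4,0,0],
    [1,1.5,-4,0,0],
    [1,1.5,-4,0,0],
    [1,1.5,-4,0,0],
    [1,1,-3,0,0],
    [1,0,0,0,0],
  ],
  force=20,
)

```text
time: 2.48
position: [0.4725, -0.0842, 0.2303]
tool_rot: [-3.135, 0.199, 0.001]
ft_force: [0.3, -0.5, -0.3]
grip_width: 0.006
```

```bash
cat > st.py <<'E'
from meas import *
import sys
from scipy.spatial.transform import Rotation as Ro
np.set_printoptions(precision=4,suppress=True)
s=ctrl.get_state(); p=s['position']; R=Ro.from_rotvec(s['tool_rot']).as_matrix()
print('t',s['time'],'tip',(p+0.008*R[:,2]),'F',s['ft_force'],'w',s['grip_width'],'tx',R[:,0],'tz',R[:,2])
B={**C,'btn':np.array([.5408,-.0533,.09])}
for k in B:
    d=B[k]-p; d[2]=(0.094 if k!='btn' else .09)-(p+0.008*R[:,2])[2]; print(k,'tool cm',R.T@d*100)
E
python3 st.py
```

```text
t 2.475 tip [ 0.4725 -0.0842  0.2223] F [ 0.3455 -0.4828 -0.3474] w 0.0059151157572765525 tx [ 0.9919 -0.1267 -0.0004] tz [-0.0003  0.0003 -1.    ]
green tool cm [  6.4738 -24.3844  12.8388]
red tool cm [  6.4089 -18.8919  12.8374]
yellow tool cm [  6.3725 -13.4132  12.836 ]
btn tool cm [ 6.384  -3.9281 13.2336]
```

Request:
play_rows(
  motion=[
    [1,1.06,-2.24,0,0.009],
    [1,1.06,-2.24,0,0],
    [1,1.06,-2.24,1,0],
    [1,1.06,-2.24,1,0],
    [1,1.06,-2.24,2,0],
    [1,1.07,-2.21,2,0],
    [1,0,0,2,0],
    [1,0,0,2,0],
    [1,0,0,1,0],
    [1,0,0,0.5,0],
    [1,0,0,0,0],
    [1,0,0,0,0],
  ],
)

```text
time: 3.98
position: [0.5552, 0.035, 0.1163]
tool_rot: [3.133, -0.228, 0.002]
ft_force: [0.5, -0.5, 0.1]
grip_width: 0.004
```

```bash
python3 st.py
```

```text
t 3.975 tip [0.5552 0.035  0.1083] F [ 0.4942 -0.5     0.0796] w 0.004060742323336525 tx [ 0.9895 -0.1449  0.0014] tz [ 0.0013 -0.0003 -1.    ]
green tool cm [ -0.4291 -11.5095   1.4246]
red tool cm [-0.393  -6.0167  1.4249]
yellow tool cm [-0.3288 -0.5383  1.4253]
btn tool cm [-0.1437  8.9448  1.8261]
```

Request:
play_rows(
  motion=[
    [1,-0.3,-0.5,0,0],
    [1,0,0,0.4,0],
    [1,0,0,0.2,0],
    [1,0,0,0,0],
  ],
)

```text
time: 4.47
position: [0.5522, 0.0404, 0.1092]
tool_rot: [3.133, -0.228, -0.001]
ft_force: [0.9, -0.2, 0.2]
grip_width: 0.005
```

```bash
python3 st.py | sed -n '1p;4p'
```

```text
t 4.475 tip [0.5522 0.0404 0.1012] F [ 0.8865 -0.1527  0.1759] w 0.005404868998587811 tx [ 0.9895 -0.1447 -0.0005] tz [-0.0005 -0.0001 -1.    ]
yellow tool cm [ 0.0439 -0.0468  0.7208]
```

Request:
play_rows(
  motion=[
    [1,0,0,0.1,0],
    [1,0,0,0.1,0],
    [1,0,0,0,0],
  ],
)

```text
time: 4.85
position: [0.5523, 0.0404, 0.1074]
tool_rot: [3.133, -0.228, -0.0]
ft_force: [-0.3, 0.8, 0.4]
grip_width: 0.007
```

Request:
play_rows(
  motion=[
    [1,0,0,0.1,0],
    [1,0,0,0,0],
  ],
)

```text
time: 5.1
position: [0.5523, 0.0405, 0.1064]
tool_rot: [3.133, -0.228, -0.0]
ft_force: [-0.6, -0.2, 0.2]
grip_width: 0.005
```

Still free, with the tip at 0.0984.

Request:
play_rows(
  motion=[
    [1,0,0,0.15,0],
    [1,0,0,0,0],
  ],
)

```text
time: 5.35
position: [0.5522, 0.0405, 0.1049]
tool_rot: [3.133, -0.228, -0.0]
ft_force: [-0.4, -0.6, -0.4]
grip_width: 0.009
```

Request:
play_rows(
  motion=[
    [1,0,0,0.15,0],
    [1,0,0,0,0],
  ],
)

```text
time: 5.6
position: [0.5523, 0.0405, 0.1034]
tool_rot: [3.133, -0.228, -0.0]
ft_force: [-0.1, 0.4, -0.2]
grip_width: 0.007
```

Request:
play_rows(
  motion=[
    [1,0,0,0.15,0],
    [1,0,0,0,0],
  ],
)

```text
time: 5.85
position: [0.5525, 0.0405, 0.1021]
tool_rot: [3.133, -0.228, 0.0]
ft_force: [-0.2, 0.2, 0.2]
grip_width: 0.006
```

Request:
play_rows(
  motion=[
    [1,0,0,0.1,0],
    [1,0,0,0,0],
  ],
)

```text
time: 6.1
position: [0.5525, 0.0405, 0.1013]
tool_rot: [3.133, -0.228, 0.0]
ft_force: [-0.8, 0.9, 2.7]
grip_width: 0.006
```

Request:
play_rows(
  motion=[
    [1,0,0,0.1,0],
    [1,0,0,0,0],
  ],
)

```text
time: 6.35
position: [0.5525, 0.0405, 0.1004]
tool_rot: [3.133, -0.228, 0.001]
ft_force: [-2.3, 0.1, 5.0]
grip_width: 0.002
```

Request:
play_rows(
  motion=[
    [1,0,0,0.08,0],
    [1,0,0,0,0],
  ],
)

```text
time: 6.6
position: [0.5526, 0.0405, 0.0998]
tool_rot: [3.133, -0.228, 0.001]
ft_force: [-2.3, -0.7, 7.2]
grip_width: 0.002
```

Request:
play_rows(
  motion=[
    [1,-0.15,0,0,0],
    [1,-0.15,0,0,0],
    [1,0,0,0,0],
  ],
)

```text
time: 6.98
position: [0.5514, 0.0407, 0.1004]
tool_rot: [-3.133, 0.228, -0.007]
ft_force: [2.1, -0.7, 5.0]
grip_width: 0.005
```

Request:
play_rows(
  motion=[
    [1,-0.15,0,0.05,0],
    [1,-0.15,0,0,0],
    [1,0,0,0,0],
  ],
)

```text
time: 7.35
position: [0.5485, 0.0411, 0.1]
tool_rot: [3.133, -0.228, 0.007]
ft_force: [1.8, -0.2, 5.8]
grip_width: 0.006
```

```bash
python3 st.py | sed -n '1p;4p'
```

```text
t 7.35 tip [0.5485 0.0411 0.092 ] F [ 1.8442 -0.2324  5.7557] w 0.006292220425786427 tx [ 0.9894 -0.145   0.0046] tz [ 0.0046 -0.0004 -1.    ]
yellow tool cm [ 0.4198 -0.035  -0.1948]
```

Request:
play_rows(
  motion=[
    [1,-0.15,0,0,0],
    [1,-0.15,0,0,0],
    [1,0,0,0,0],
  ],
)

```text
time: 7.72
position: [0.5452, 0.0415, 0.0998]
tool_rot: [3.133, -0.228, 0.006]
ft_force: [0.8, -0.8, 5.9]
grip_width: 0.007
```

Request:
play_rows(
  motion=[
    [1,0,0,-0.4,0],
    [1,0,0,-0.3,0],
    [1,0.7,0,0,0],
    [1,0.8,0,0,0],
    [1,0,0,0,0],
  ],
)

```text
time: 8.35
position: [0.5588, 0.0395, 0.1054]
tool_rot: [-3.133, 0.228, 0.001]
ft_force: [-0.7, 0.5, 0.1]
grip_width: 0.003
```

```bash
python3 st.py | sed -n '1p;4p'
```

```text
t 8.35 tip [0.5588 0.0395 0.0974] F [-0.6705  0.4958  0.1088] w 0.0028951043056310074 tx [ 0.9894 -0.1451 -0.0005] tz [-0.0004  0.0005 -1.    ]
yellow tool cm [-0.6242 -0.0431  0.337 ]
```

Request:
play_rows(
  motion=[
    [1,0,0,0.2,0],
    [1,0,0,0.2,0],
    [1,0,0,0.15,0],
    [1,0,0,0.05,0],
    [1,0,0,0,0],
  ],
)

```text
time: 8.98
position: [0.5582, 0.0397, 0.1003]
tool_rot: [3.133, -0.228, -0.0]
ft_force: [-2.5, 0.1, 4.7]
grip_width: 0.005
```

Request:
play_rows(
  motion=[
    [1,-0.15,0,0.03,0],
    [1,-0.15,0,0.02,0],
    [1,-0.15,0,0,0],
    [1,0,0,0,0],
  ],
)

```text
time: 9.48
position: [0.555, 0.0402, 0.1002]
tool_rot: [3.133, -0.228, 0.005]
ft_force: [2.1, -0.7, 5.5]
grip_width: 0.005
```

Request:
play_rows(
  motion=[
    [1,-0.15,0,0.03,0],
    [1,-0.15,0,0,0],
    [1,-0.15,0,0,0],
    [1,-0.15,0,0,0],
    [1,-0.15,0,0,0],
    [1,-0.15,0,0,0],
    [1,0,0,0,0],
  ],
)

```text
time: 10.35
position: [0.5461, 0.0413, 0.0999]
tool_rot: [3.133, -0.228, 0.004]
ft_force: [1.5, -2.0, 6.3]
grip_width: 0.008
```

Request:
play_rows(
  motion=[
    [1,0,0,-0.4,0],
    [1,0,0,-0.3,0],
    [1,0.5,0,0,0],
    [1,0.5,0,0,0],
    [1,0,0,0,0],
  ],
)

```text
time: 10.98
position: [0.555, 0.04, 0.1056]
tool_rot: [-3.133, 0.228, 0.001]
ft_force: [-0.6, -0.8, -0.2]
grip_width: 0.004
```

Request:
play_rows(
  motion=[
    [1,0,0,0.2,0],
    [1,0,0,0.2,0],
    [1,0,0,0.15,0],
    [1,0,0,0.08,0],
    [1,0,0,0,0],
    [1,-0.15,0,0.03,0],
    [1,-0.15,0,0.02,0],
    [1,-0.15,0,0,0],
    [1,-0.15,0,0,0],
    [1,0,0,0,0],
  ],
)

```text
time: 12.22
position: [0.5502, 0.0408, 0.1001]
tool_rot: [3.133, -0.228, 0.005]
ft_force: [1.6, -0.1, 5.1]
grip_width: 0.007
```

Request:
play_rows(
  motion=[
    [1,-0.15,0,0.03,0],
    [1,-0.15,0,0,0],
    [1,-0.15,0,0,0],
    [1,-0.05,0,0,0],
    [1,0,0,0,0],
  ],
)

```text
time: 12.85
position: [0.5452, 0.0415, 0.0998]
tool_rot: [3.133, -0.228, 0.004]
ft_force: [0.8, -0.4, 6.5]
grip_width: 0.002
```

Request:
play_rows(
  motion=[
    [1,0,0,-0.5,0],
    [1,0,0,-1.0,0],
    [1,0.3,-2.7,0,0],
    [1,0,-2.8,0,0],
    [1,0,0,0,0],
    [1,0,0,0,0],
  ],
)

```text
time: 13.6
position: [0.5544, 0.0948, 0.1136]
tool_rot: [3.132, -0.228, -0.002]
ft_force: [0.1, 0.3, -0.8]
grip_width: 0.007
```

```bash
python3 st.py ; python3 - <<'E'
from meas import *
for n in('top','side'): snap(n,n+'1')
a=cv2.imread('pics/top1.png')[145:235,165:305]; a=cv2.resize(a,None,fx=5.6,fy=5.6,interpolation=cv2.INTER_CUBIC)[:,:784]
cv2.imwrite('pics/top1z.png',a)
a=cv2.imread('pics/side1.png')[150:275,160:310]; a=cv2.resize(a,None,fx=4.8,fy=4.8,interpolation=cv2.INTER_CUBIC); cv2.imwrite('pics/side1z.png',a)
E
```

```text
t 13.6 tip [0.5544 0.0948 0.1056] F [ 0.0961  0.3096 -0.774 ] w 0.006540980932718969 tx [ 0.9894 -0.1449 -0.001 ] tz [-0.0012 -0.001  -1.    ]
green tool cm [ 0.5123 -5.6021  1.1486]
red tool cm [ 0.5488 -0.1094  1.1549]
yellow tool cm [0.6136 5.3691 1.1611]
btn tool cm [ 0.8005 14.8517  1.5717]
```

View pics/top1z.png

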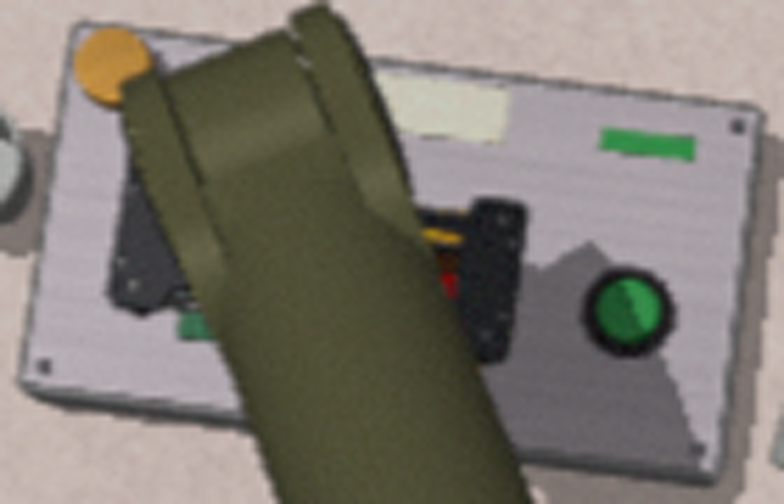

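View pics/side1z.png

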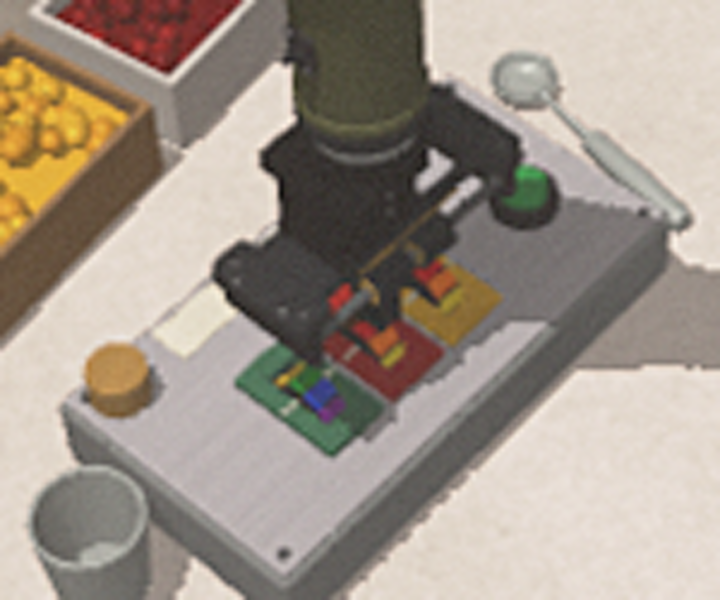

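Request:
play_rows(
  motion=[
    [1,-0.1,-0.1,0.3,0],
    [1,0,0,0.25,0],
    [1,0,0,0,0],
  ],
)

```text
time: 14.08
position: [0.5538, 0.0965, 0.108]
tool_rot: [3.133, -0.228, -0.001]
ft_force: [0.7, -0.0, -1.0]
grip_width: 0.005
```

Request:
play_rows(
  motion=[
    [1,0,0,0.18,0],
    [1,0,0,0,0],
  ],
)

```text
time: 14.32
position: [0.554, 0.0968, 0.1064]
tool_rot: [3.133, -0.228, -0.0]
ft_force: [0.1, -1.5, -0.3]
grip_width: 0.006
```

Request:
play_rows(
  motion=[
    [1,0,0.1,0.18,0],
    [1,0,0,0,0],
  ],
)

```text
time: 14.58
position: [0.5538, 0.0957, 0.1046]
tool_rot: [3.133, -0.228, -0.0]
ft_force: [0.1, 0.3, 0.2]
grip_width: 0.006
```

Request:
play_rows(
  motion=[
    [1,0,0,0.18,0],
    [1,0,0,0,0],
  ],
)

```text
time: 14.82
position: [0.5538, 0.0958, 0.1028]
tool_rot: [3.133, -0.228, -0.0]
ft_force: [0.7, 0.7, 0.3]
grip_width: 0.012
```

Request:
play_rows(
  motion=[
    [1,0,0,0.18,0],
    [1,0,0,0,0],
  ],
)

```text
time: 15.08
position: [0.5538, 0.0958, 0.1009]
tool_rot: [3.133, -0.228, -0.0]
ft_force: [0.6, 0.7, -0.4]
grip_width: 0.006
```

Request:
play_rows(
  motion=[
    [1,0,0,0.15,0],
    [1,0,0,0,0],
  ],
)

```text
time: 15.32
position: [0.5538, 0.0958, 0.0995]
tool_rot: [3.133, -0.228, -0.0]
ft_force: [0.2, -0.5, 1.1]
grip_width: 0.005
```

Request:
play_rows(
  motion=[
    [1,0,0,0.15,0],
    [1,0,0,0.1,0],
    [1,0,0,0,0],
  ],
)

```text
time: 15.7
position: [0.554, 0.0959, 0.0975]
tool_rot: [3.133, -0.228, 0.0]
ft_force: [-1.4, -1.4, 5.2]
grip_width: 0.006
```

Request:
play_rows(
  motion=[
    [1,0.15,0,0.03,0],
    [1,0.15,0,0,0],
    [1,0.15,0,0,0],
    [1,0.15,0,0,0],
    [1,0,0,0,0],
  ],
)

```text
time: 16.32
position: [0.56, 0.0951, 0.0972]
tool_rot: [3.133, -0.228, 0.0]
ft_force: [-2.4, 0.3, 5.4]
grip_width: 0.004
```

Request:
play_rows(
  motion=[
    [1,0.15,0,0.05,0],
    [1,0.15,0,0,0],
    [1,0.15,0,0,0],
    [1,0.15,0,0,0],
    [1,0.1,0,0,0],
    [1,0,0,0,0],
  ],
)

```text
time: 17.08
position: [0.5669, 0.0941, 0.0968]
tool_rot: [3.133, -0.228, 0.0]
ft_force: [-1.5, -0.3, 6.1]
grip_width: 0.003
```

Request:
play_rows(
  motion=[
    [1,0,0,-0.4,0],
    [1,0,0,-0.3,0],
    [1,-0.7,0,0,0],
    [1,-0.7,0,0,0],
    [1,0,0,0,0],
  ],
)

```text
time: 17.7
position: [0.552, 0.0961, 0.1031]
tool_rot: [3.133, -0.227, -0.001]
ft_force: [-0.4, -0.1, 0.8]
grip_width: 0.005
```

Request:
play_rows(
  motion=[
    [1,0.05,0,0.2,0],
    [1,0,0,0.2,0],
    [1,0,0,0.15,0],
    [1,0,0,0.08,0],
    [1,0,0,0,0],
  ],
)

```text
time: 18.32
position: [0.5536, 0.0958, 0.0974]
tool_rot: [3.133, -0.228, 0.001]
ft_force: [-0.4, -1.6, 4.7]
grip_width: 0.007
```

Request:
play_rows(
  motion=[
    [1,0.15,0,0.03,0],
    [1,0.15,0,0,0],
    [1,0.15,0,0,0],
    [1,0.15,0,0,0],
    [1,0.15,0,0,0],
    [1,0.15,0,0,0],
    [1,0,0,0,0],
  ],
)

```text
time: 19.2
position: [0.5622, 0.0947, 0.0971]
tool_rot: [3.133, -0.228, -0.001]
ft_force: [-1.7, -1.4, 5.0]
grip_width: 0.007
```

Request:
play_rows(
  motion=[
    [1,0.15,0,0.04,0],
    [1,0.15,0,0,0],
    [1,0,0,0,0],
  ],
)

```text
time: 19.58
position: [0.5653, 0.0943, 0.0968]
tool_rot: [3.133, -0.228, -0.0]
ft_force: [-1.9, -0.6, 6.4]
grip_width: 0.007
```

Request:
play_rows(
  motion=[
    [1,0,0,-0.4,0],
    [1,0,0,-0.3,0],
    [1,-0.7,0,0,0],
    [1,0,0,0,0],
    [1,0,0,0.2,0],
    [1,0,0,0.2,0],
    [1,0,0,0.15,0],
    [1,0,0,0.08,0],
    [1,0,0,0,0],
  ],
)

```text
time: 20.7
position: [0.5584, 0.0951, 0.0974]
tool_rot: [3.133, -0.228, 0.0]
ft_force: [-1.8, -0.2, 5.7]
grip_width: 0.003
```

Request:
play_rows(
  motion=[
    [1,0.15,0,0.03,0],
    [1,0.15,0,0,0],
    [1,0,0,0,0],
  ],
)

```text
time: 21.08
position: [0.5614, 0.0947, 0.0972]
tool_rot: [3.133, -0.228, 0.0]
ft_force: [-1.9, -1.0, 5.0]
grip_width: 0.009
```

Request:
play_rows(
  motion=[
    [1,0,0,-0.5,0],
    [1,0,0,-1.0,0],
    [1,-0.3,-2.7,0,0],
    [1,-0.3,-2.8,0,0],
    [1,0,0,0,0],
    [1,0,0,0,0],
  ],
)

```text
time: 21.82
position: [0.5635, 0.1491, 0.1118]
tool_rot: [3.132, -0.228, 0.0]
ft_force: [-0.5, -0.2, -0.2]
grip_width: 0.007
```

```bash
python3 st.py |head -3; python3 - <<'E'
from meas import *
for n in('side',): snap(n,n+'2')
a=cv2.imread('pics/side2.png')[150:275,160:310]; a=cv2.resize(a,None,fx=4.8,fy=4.8,interpolation=cv2.INTER_CUBIC); cv2.imwrite('pics/side2z.png',a)
E
```

```text
t 21.825 tip [0.5635 0.1491 0.1038] F [-0.468  -0.1753 -0.1553] w 0.007221835445129891 tx [ 0.9894 -0.1451  0.0001] tz [-0.    -0.001 -1.   ]
green tool cm [ 0.4018 -0.0984  0.9761]
red tool cm [0.4391 5.3943 0.9814]
```

View pics/side2z.png

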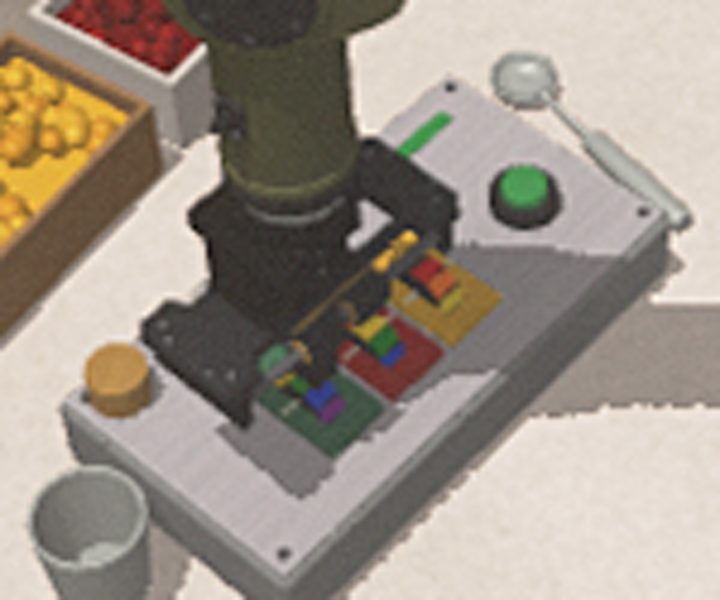

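Request:
play_rows(
  motion=[
    [1,-0.2,-0.05,0.25,0],
    [1,0,0,0.2,0],
    [1,0,0,0,0],
  ],
)

```text
time: 22.25
position: [0.5613, 0.1504, 0.1069]
tool_rot: [3.133, -0.229, -0.001]
ft_force: [0.1, -0.9, 0.4]
grip_width: 0.006
```

Request:
play_rows(
  motion=[
    [1,0,0,0.18,0],
    [1,0,0,0,0],
  ],
)

```text
time: 22.5
position: [0.5614, 0.1508, 0.1053]
tool_rot: [3.133, -0.228, -0.0]
ft_force: [-0.1, -0.2, 0.1]
grip_width: 0.005
```

Request:
play_rows(
  motion=[
    [1,0,0,0.15,0],
    [1,0,0,0,0],
  ],
)

```text
time: 22.75
position: [0.5614, 0.1508, 0.1038]
tool_rot: [3.133, -0.228, -0.0]
ft_force: [-0.5, 0.2, -0.6]
grip_width: 0.005
```

Request:
play_rows(
  motion=[
    [1,0,0,0.18,0],
    [1,0,0,0,0],
  ],
)

```text
time: 23.0
position: [0.5613, 0.1508, 0.1019]
tool_rot: [3.133, -0.228, -0.0]
ft_force: [0.2, -0.9, 0.6]
grip_width: 0.004
```

Request:
play_rows(
  motion=[
    [1,0,0,0.15,0],
    [1,0,0,0,0],
  ],
)

```text
time: 23.25
position: [0.5613, 0.1508, 0.1005]
tool_rot: [3.133, -0.228, -0.0]
ft_force: [0.3, 1.0, -0.0]
grip_width: 0.005
```

Request:
play_rows(
  motion=[
    [1,0,0,0.18,0],
    [1,0,0,0,0],
  ],
)

```text
time: 23.5
position: [0.5615, 0.1508, 0.0988]
tool_rot: [3.133, -0.228, 0.0]
ft_force: [0.6, 0.9, 0.7]
grip_width: 0.003
```

Request:
play_rows(
  motion=[
    [1,0,0,0.12,0],
    [1,0,0,0,0],
  ],
)

```text
time: 23.75
position: [0.5615, 0.1509, 0.0979]
tool_rot: [3.133, -0.228, 0.0]
ft_force: [-1.1, -0.2, 3.6]
grip_width: 0.006
```

Request:
play_rows(
  motion=[
    [1,0,0,0.12,0],
    [1,0,0,0,0],
  ],
)

```text
time: 24.0
position: [0.5616, 0.1509, 0.0968]
tool_rot: [3.133, -0.228, 0.001]
ft_force: [-1.2, -0.3, 4.7]
grip_width: 0.006
```

Request:
play_rows(
  motion=[
    [1,0.15,0,0.02,0],
    [1,0.15,0,0,0],
    [1,0.15,0,0,0],
    [1,0.15,0,0,0],
    [1,0,0,0,0],
  ],
)

```text
time: 24.62
position: [0.5673, 0.1501, 0.0966]
tool_rot: [3.133, -0.228, -0.0]
ft_force: [-2.6, -0.7, 6.4]
grip_width: 0.003
```

Request:
play_rows(
  motion=[
    [1,0.15,0,0.02,0],
    [1,0.15,0,0,0],
    [1,0.15,0,0,0],
    [1,0.15,0,0,0],
    [1,0.1,0,0,0],
    [1,0,0,0,0],
  ],
)

```text
time: 25.38
position: [0.5742, 0.1492, 0.0965]
tool_rot: [3.133, -0.228, -0.0]
ft_force: [-2.5, 0.0, 6.5]
grip_width: 0.007
```

Request:
play_rows(
  motion=[
    [1,0,0,-0.4,0],
    [1,0,0,-0.3,0],
    [1,-0.7,0,0,0],
    [1,-0.7,0,0,0],
    [1,0,0,0,0],
    [1,0,0,0.3,0],
    [1,0,0,0.2,0],
    [1,0,0,0.13,0],
    [1,0,0,0.05,0],
    [1,0,0,0,0],
  ],
)

```text
time: 26.62
position: [0.5606, 0.1509, 0.0967]
tool_rot: [3.133, -0.228, 0.0]
ft_force: [-1.7, 0.5, 6.3]
grip_width: 0.006
```

Request:
play_rows(
  motion=[
    [1,0.15,0,0.02,0],
    [1,0.15,0,0,0],
    [1,0.15,0,0,0],
    [1,0.15,0,0,0],
    [1,0.15,0,0.02,0],
    [1,0.15,0,0,0],
    [1,0.15,0,0,0],
    [1,0.15,0,0,0],
    [1,0.15,0,0,0],
    [1,0.05,0,0,0],
    [1,0,0,0,0],
  ],
)

```text
time: 28.0
position: [0.5743, 0.149, 0.0965]
tool_rot: [3.133, -0.228, -0.0]
ft_force: [-2.2, -0.5, 6.2]
grip_width: 0.006
```

Request:
play_rows(
  motion=[
    [1,0,0,-0.5,0],
    [1,0,0,-2,0],
    [1,0,1,-3,0],
    [1,0,3,-2,0],
    [1,0,4,0,0],
    [1,0,4,0,0],
    [1,0,4,0,0],
    [1,0,4,0,0],
    [1,0,4,0,0],
    [1,0,4,0,0],
    [1,0,2,0,0],
    [1,0,0,0,0],
    [1,0,0,0,0],
  ],
)

```text
time: 29.62
position: [0.5315, -0.1456, 0.1711]
tool_rot: [-3.133, 0.224, -0.001]
ft_force: [0.1, 0.0, 0.3]
grip_width: 0.003
```

```bash
python3 st.py; python3 - <<'E'
from meas import *
for n in('top','side',): snap(n,n+'3')
a=cv2.imread('pics/top3.png')[145:235,165:305]; a=cv2.resize(a,None,fx=5.6,fy=5.6,interpolation=cv2.INTER_CUBIC)[:,:784]
cv2.imwrite('pics/top3z.png',a)
a=cv2.imread('pics/side3.png')[175:250,200:300]; a=cv2.resize(a,None,fx=8,fy=8,interpolation=cv2.INTER_CUBIC); cv2.imwrite('pics/side3z.png',a)
for k in C:
    a=strip('top','top3',k); b=strip('side','side3',k)
    print(k)
    for (ph,x),(_,y) in zip(a,b):
        if abs(ph)<1.15: print(f'{ph:.1f}',x,y)
E
```

```text
t 29.625 tip [ 0.5315 -0.1456  0.1631] F [0.0771 0.029  0.2531] w 0.0030170816843710316 tx [ 0.9899 -0.1421  0.0004] tz [ 0.0005  0.001  -1.    ]
green tool cm [ -0.6187 -29.7158   6.9445]
red tool cm [ -0.598  -24.223    6.9384]
yellow tool cm [ -0.549  -18.7443   6.9324]
btn tool cm [-0.3901 -9.2603  7.322 ]
green
-1.1 (10, 18, 125) (15, 27, 188)
-1.0 (11, 20, 104) (15, 27, 167)
-0.9 (5, 18, 86) (14, 28, 136)
-0.8 (13, 20, 90) (15, 25, 124)
-0.7 (15, 16, 95) (15, 24, 126)
-0.6 (17, 18, 100) (17, 27, 130)
-0.5 (5, 15, 102) (22, 29, 132)
-0.4 (152, 38, 100) (18, 25, 123)
-0.3 (144, 111, 110) (150, 55, 111)
-0.2 (143, 161, 144) (145, 126, 134)
-0.1 (144, 158, 153) (145, 139, 152)
0.0 (144, 160, 151) (145, 138, 153)
0.1 (144, 168, 143) (146, 134, 145)
0.2 (142, 177, 127) (145, 120, 127)
0.3 (129, 168, 123) (136, 109, 117)
0.4 (117, 185, 134) (122, 113, 126)
0.5 (113, 219, 150) (117, 138, 142)
0.6 (113, 222, 147) (116, 142, 145)
0.7 (112, 218, 138) (117, 130, 137)
0.8 (110, 212, 112) (117, 117, 126)
0.9 (107, 195, 85) (117, 103, 114)
1.0 (101, 166, 66) (118, 94, 108)
1.1 (97, 125, 55) (
[... 859 characters left out ...]
 123) (24, 157, 162)
-0.9 (16, 236, 132) (19, 152, 144)
-0.8 (14, 239, 164) (11, 165, 165)
-0.7 (13, 241, 183) (10, 181, 210)
-0.6 (13, 243, 192) (10, 184, 227)
-0.5 (14, 243, 192) (11, 185, 229)
-0.4 (12, 237, 173) (11, 184, 229)
-0.3 (7, 226, 158) (9, 179, 209)
-0.2 (1, 221, 188) (3, 176, 190)
-0.1 (0, 214, 198) (0, 180, 203)
0.0 (0, 213, 200) (0, 184, 215)
0.1 (0, 222, 193) (0, 182, 214)
0.2 (1, 233, 175) (0, 180, 205)
0.3 (3, 216, 119) (0, 170, 182)
0.4 (7, 194, 84) (1, 147, 144)
0.5 (10, 185, 73) (3, 115, 109)
0.6 (11, 186, 70) (5, 87, 91)
0.7 (11, 189, 66) (8, 76, 84)
0.8 (10, 171, 58) (11, 75, 82)
0.9 (9, 145, 51) (11, 77, 83)
1.0 (9, 116, 44) (12, 79, 84)
1.1 (7, 85, 39) (12, 77, 83)
```

View pics/top3z.png

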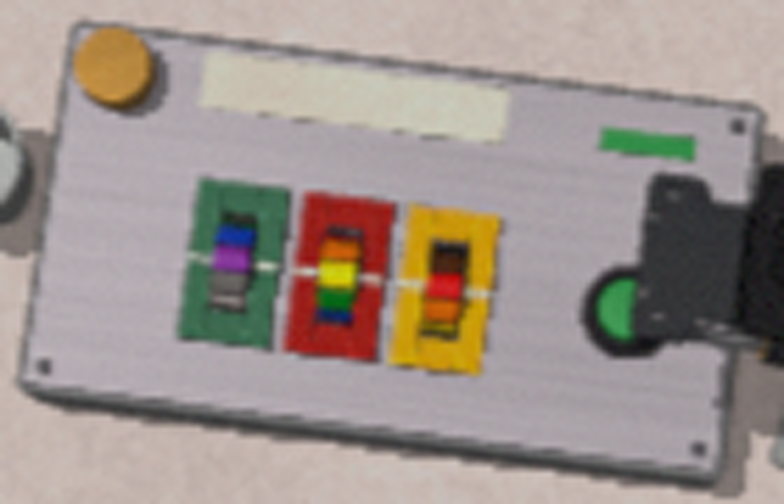

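View pics/side3z.png

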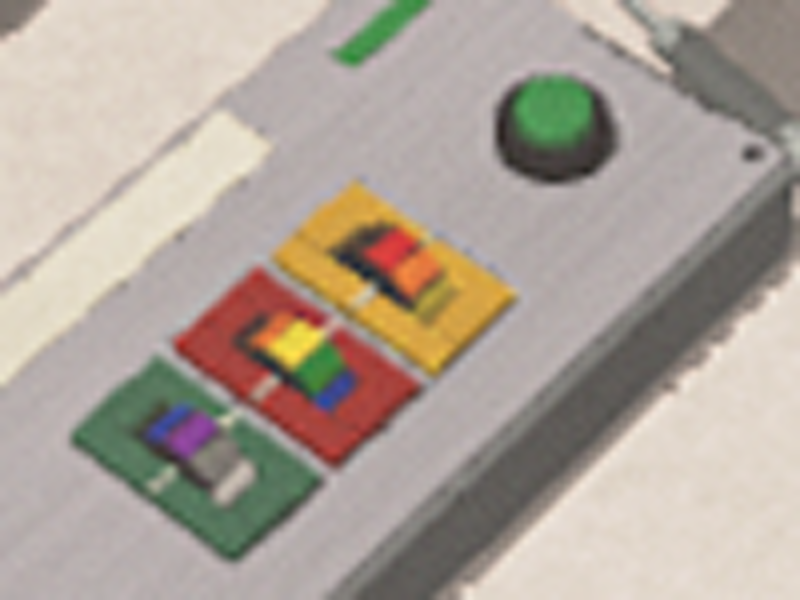

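```bash
python3 - <<'E'
from meas import *
# boundary estimate: nearest-colour crossing along finely sampled hue/val; use dz felt
dz={'green':-.0036,'red':-.0024,'yellow':0.0}
for n in('top','side'):
    im=cv2.imread(f'pics/{n}3.png').astype(np.float32)
    for k in C:
        ph=np.arange(-1.0,1.01,0.02); cols=[]
        for a in ph:
            cc=[]
            for w in(-4,0,4):
                p=C[k]+EY*w/1000+0.022*(np.sin(a)*EX+np.cos(a)*np.array([0,0,1]))+np.array([0,0,dz[k]])
                u=proj(n,p); cc.append(cv2.getRectSubPix(im,(1,1),(float(u[0]),float(u[1])))[0,0])
            cols.append(np.mean(cc,0))
        cols=np.array(cols); at=lambda a: cols[np.argmin(abs(ph-a))]
        def cross(a0,a1):
            A,B=at(a0),at(a1); t=(cols-A)@(B-A)/((B-A)@(B-A)); i=[j for j in range(len(ph)) if min(a0,a1)<ph[j]<max(a0,a1)]
            i=[j for j in i]; s=t[i]; x=ph[i]; o=np.argmin(abs(s-.5)); return x[o]
        lo=cross(0,-.6);hi=cross(0,.6); print(n,k,'bounds',round(lo,2),round(hi,2),'offset',round((lo+hi)/2,3))
    # index mark pixels
    hsv=cv2.cvtColor(im.astype(np.uint8),cv2.COLOR_BGR2HSV)
    for k in C:
        for sgn in(1,-1):
            best=[]
            for x in np.arange(-8,8.1,.5):
                vs=[]
                for w in(13,15,17,19):
                    p=C[k]*[1,1,0]+[0,0,.078]+EY*sgn*w/1000+EX*x/1000; u=proj(n,p)
                    vs.append(cv2.getRectSubPix(im,(1,1),(float(u[0]),float(u[1])))[0,0].min())
                best.append((x,np.mean(vs)))
            b=np.array(best); wt=np.clip(b[:,1]-np.percentile(b[:,1],50),0,None); print(n,k,sgn,'mark x mm',round((b[:,0]*wt).sum()/wt.sum(),2))
E
```

```text
top green bounds -0.26 0.3 offset 0.02
top red bounds -0.34 0.22 offset -0.06
top yellow bounds -0.32 0.28 offset -0.02
top green 1 mark x mm 0.06
top green -1 mark x mm 0.17
top red 1 mark x mm 0.31
top red -1 mark x mm 0.75
top yellow 1 mark x mm 0.72
top yellow -1 mark x mm 0.22
side green bounds -0.18 0.36 offset 0.09Traceback (most recent call last):
  File "<stdin>", line 12, in <module>
  File "h.py", line 10, in proj
    c=optics.calibration(n);K=np.array(c['K']);P=np.array(c['pose'])
ValueError: time passes only in moves, steps and waits
```

```bash
cat >> h.py <<'E'
_c={}
def cal(n):
    if n not in _c: _c[n]=optics.calibration(n)
    return _c[n]
def proj(n,p):
    c=cal(n);K=np.array(c['K']);P=np.array(c['pose'])
    q=K@(P[:3,:3].T@(np.array(p)-P[:3,3])); return q[:2]/q[2]
E
cat > fine.py <<'E'
from meas import *
import sys
sfx=sys.argv[1]
dz={'green':-.0036,'red':-.0024,'yellow':0.0}
for n in('top','side'):
    im=cv2.imread(f'pics/{n}{sfx}.png').astype(np.float32)
    def samp(p):
        u=proj(n,p); return cv2.getRectSubPix(im,(1,1),(float(u[0]),float(u[1])))[0,0]
    for k in C:
        ms=[]
        for sgn in(1,-1):
            b=np.array([(x,np.mean([samp(C[k]*[1,1,0]+[0,0,.078]+EY*sgn*w/1000+EX*x/1000).min() for w in(13,15,17,19)])) for x in np.arange(-8,8.1,.5)])
            wt=np.clip(b[:,1]-np.percentile(b[:,1],60),0,None); ms.append((b[:,0]*wt).sum()/wt.sum())
        ph=np.arange(-1.0,1.01,0.02)
        cols=np.array([np.mean([samp(C[k]+EX*np.mean(ms)/1000+EY*w/1000+0.022*(np.sin(a)*EX+np.cos(a)*np.array([0,0,1]))+np.array([0,0,dz[k]])) for w in(-4,0,4)],0) for a in ph])
        at=lambda a: cols[np.argmin(abs(ph-a))]
        def cross(a0,a1):
            A,B=at(a0),at(a1); t=(cols-A)@(B-A)/((B-A)@(B-A)); s=(ph>min(a0,a1))&(ph<max(a0,a1)); return ph[s][np.argmin(abs(t[s]-.5))]
        lo=cross(0,-.6);hi=cross(0,.6); print(n,k,'marks',np.round(ms,2),'bounds',round(lo,2),round(hi,2),'offset',round((lo+hi)/2,3))
E
python3 fine.py 3
```

```text
top green marks [0.03 0.17] bounds -0.26 0.28 offset 0.01
top red marks [0.34 0.85] bounds -0.36 0.2 offset -0.08
top yellow marks [0.8  0.19] bounds -0.34 0.24 offset -0.05
side green marks [2.34 2.24] bounds -0.3 0.24 offset -0.03
side red marks [2.45 2.75] bounds -0.4 0.24 offset -0.08
side yellow marks [2.75 1.35] bounds -0.36 0.26 offset -0.05
```

Both views agree: green is at about -0.01 rad, yellow at -0.05 and red at -0.08. All three are inside ±0.16. There is time to trim red by about +1.6 mm for margin.

Request:
play_rows(
  motion=[
    [1,0,-2,0,0],
    [1,-0.1,-4,0,0],
    [1,-0.1,-4,0,0],
    [1,-0.1,-4,0,0],
    [1,-0.1,-4,1,0],
    [1,-0.1,-4,2,0],
    [1,-0.1,-2.2,2,0],
    [1,0,0,1,0],
    [1,0,0,0.5,0],
    [1,0,0,0,0],
    [1,0,0,0,0],
  ],
)

```text
time: 31.1
position: [0.5605, 0.0914, 0.1065]
tool_rot: [3.133, -0.231, 0.002]
ft_force: [0.7, 0.4, 0.5]
grip_width: 0.002
```

```bash
python3 st.py | sed -n '1p;3p'
```

```text
t 31.1 tip [0.5605 0.0914 0.0985] F [0.7228 0.3757 0.5406] w 0.0022215742110480927 tx [ 0.9892 -0.1465  0.0011] tz [ 0.0011 -0.0004 -1.    ]
red tool cm [-0.1063 -0.3602  0.4482]
```

Request:
play_rows(
  motion=[
    [1,-0.1,-0.35,0.3,0],
    [1,0,0,0.25,0],
    [1,0,0,0,0],
    [1,0,0,0.15,0],
    [1,0,0,0.1,0],
    [1,0,0,0,0],
  ],
)

```text
time: 31.85
position: [0.5596, 0.096, 0.0982]
tool_rot: [3.133, -0.228, 0.0]
ft_force: [-0.7, -1.3, 4.2]
grip_width: 0.001
```

Request:
play_rows(
  motion=[
    [1,0,0,0.08,0],
    [1,0,0,0,0],
  ],
)

```text
time: 32.1
position: [0.5597, 0.0961, 0.0974]
tool_rot: [3.133, -0.228, 0.001]
ft_force: [-2.1, -1.1, 5.5]
grip_width: 0.005
```

Request:
play_rows(
  motion=[
    [1,0.1,0,0.02,0],
    [1,0.07,0,0,0],
    [1,0,0,0,0],
  ],
)

```text
time: 32.48
position: [0.561, 0.0959, 0.0971]
tool_rot: [3.133, -0.228, -0.001]
ft_force: [-2.9, -0.1, 5.2]
grip_width: 0.006
```

Request:
play_rows(
  motion=[
    [1,0,0,-0.5,0],
    [1,0,0,-2,0],
    [1,0,1,-3,0],
    [1,0,3,-1,0],
    [1,0,4,0,0],
    [1,0,4,0,0],
    [1,0,4,0,0],
    [1,0,4,0,0],
    [1,0,3,0,0],
    [1,0,1,0,0],
    [1,0,0,0,0],
    [1,0,0,0,0],
  ],
)

```text
time: 33.98
position: [0.5269, -0.1397, 0.1621]
tool_rot: [-3.133, 0.224, -0.001]
ft_force: [-0.0, -0.1, -0.0]
grip_width: 0.005
```

```bash
python3 st.py; python3 - <<'E'
from meas import *
for n in('top','side',): snap(n,n+'4')
a=cv2.imread('pics/top4.png')[145:235,165:305]; a=cv2.resize(a,None,fx=5.6,fy=5.6,interpolation=cv2.INTER_CUBIC)[:,:784]
cv2.imwrite('pics/top4z.png',a)
E
python3 fine.py 4
```

```text
t 33.975 tip [ 0.5269 -0.1397  0.1541] F [-0.0022 -0.11   -0.0439] w 0.004874585818433841 tx [ 0.9898 -0.1421  0.0004] tz [ 0.0005  0.0006 -1.    ]
green tool cm [ -0.0875 -29.1994   6.0339]
red tool cm [ -0.0666 -23.7066   6.0301]
yellow tool cm [ -0.0174 -18.2279   6.0262]
btn tool cm [ 0.142  -8.744   6.4195]
top green marks [-0.01  0.18] bounds -0.26 0.28 offset 0.01
top red marks [0.3  0.86] bounds -0.32 0.24 offset -0.04
top yellow marks [0.8  0.21] bounds -0.34 0.24 offset -0.05
side green marks [2.34 2.23] bounds -0.3 0.24 offset -0.03
side red marks [2.39 2.66] bounds -0.3 0.2 offset -0.05
side yellow marks [2.59 1.28] bounds -0.36 0.26 offset -0.05
```

View pics/top4z.png

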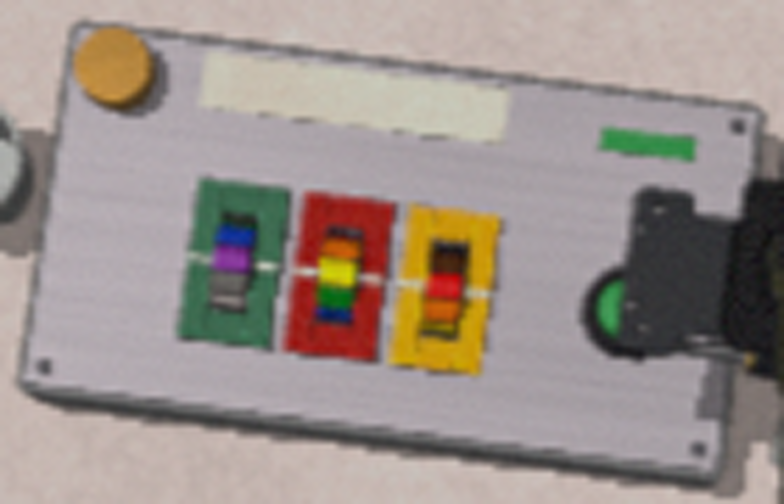

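All three digits are centred on their marks in `top4z`: violet at (232,262), yellow at (337,273) and red at (446,285). Next I move to the start button.

Request:
play_rows(
  motion=[
    [1,0.05,-2,0,0],
    [1,0.05,-2.5,0.5,0],
    [1,0.05,-2.5,1,0],
    [1,0,-1.7,2,0],
    [1,0,0,1.3,0],
    [1,0,0,0.5,0],
    [1,0,0,0,0],
    [1,0,0,0,0],
  ],
)

```text
time: 35.08
position: [0.5409, -0.0567, 0.1094]
tool_rot: [3.133, -0.23, 0.002]
ft_force: [-0.2, -0.3, -0.1]
grip_width: 0.005
```

```bash
python3 st.py | sed -n '1p;5p'
```

```text
t 35.075 tip [ 0.5409 -0.0567  0.1014] F [-0.2155 -0.2644 -0.0735] w 0.005351425018584482 tx [ 0.9893 -0.1459  0.001 ] tz [ 0.001  -0.0005 -1.    ]
btn tool cm [-0.0637 -0.3301  1.1424]
```

Request:
play_rows(
  motion=[
    [1,-0.05,-0.3,0.3,0],
    [1,0,0,0.3,0],
    [1,0,0,0.3,0],
    [1,0,0,0.2,0],
    [1,0,0,0,0],
  ],
)

```text
time: 35.7
position: [0.5405, -0.0527, 0.0979]
tool_rot: [3.133, -0.228, -0.0]
ft_force: [-1.5, 0.4, 3.3]
grip_width: 0.007
```

Request:
play_rows(
  motion=[
    [1,0,0,0.2,0],
    [1,0,0,0.2,0],
    [1,0,0,0,0],
  ],
)

```text
time: 36.08
position: [0.5405, -0.0527, 0.0944]
tool_rot: [3.133, -0.228, -0.0]
ft_force: [-3.5, -0.4, 7.1]
grip_width: 0.011
```

Request:
play_rows(
  motion=[
    [1,0,0,0.15,0],
    [1,0,0,0,0],
  ],
)

```text
time: 36.33
position: [0.5406, -0.0528, 0.0942]
tool_rot: [3.132, -0.228, -0.0]
ft_force: [-6.8, 0.0, 16.5]
grip_width: 0.002
```

The button is on its stop: force rose to 16.5 N with almost no further travel. Now I release it and move clear.

Request:
play_rows(
  motion=[
    [1,0,0,-0.6,0],
    [1,0,0,-1.5,0],
    [1,0,0,-3,0],
    [1,0,2,-3,0],
    [1,0,4,-1,0],
    [1,0,4,0,0],
    [1,0,3,0,0],
    [1,0,1,0,0],
    [1,0,0,0,0],
    [1,0,0,0,0],
    [1,0,0,0,0],
  ],
)

```text
time: 37.7
position: [0.5206, -0.1897, 0.1834]
tool_rot: [-3.133, 0.224, -0.0]
ft_force: [0.3, 0.4, 0.2]
grip_width: 0.003
```

```bash
python3 st.py|head -1; python3 - <<'E'
from meas import *
for n in('top','side',): snap(n,n+'5')
a=cv2.imread('pics/side5.png')[150:275,160:310]; a=cv2.resize(a,None,fx=4.8,fy=4.8,interpolation=cv2.INTER_CUBIC)
cv2.imwrite('pics/side5z.png',a)
E
python3 fine.py 5
```

```text
t 37.7 tip [ 0.5206 -0.1897  0.1754] F [0.295  0.4414 0.244 ] w 0.0029844907170620536 tx [ 0.9898 -0.1423  0.0002] tz [ 0.0002  0.0002 -1.    ]
top green marks [-0.01  0.19] bounds -0.26 0.3 offset 0.02
top red marks [0.3  0.88] bounds -0.32 0.24 offset -0.04
top yellow marks [0.85 0.15] bounds -0.34 0.24 offset -0.05
side green marks [2.32 2.24] bounds -0.3 0.24 offset -0.03
side red marks [2.36 2.68] bounds -0.3 0.2 offset -0.05
side yellow marks [2.78 1.25] bounds -0.36 0.26 offset -0.05
```

View pics/side5z.png

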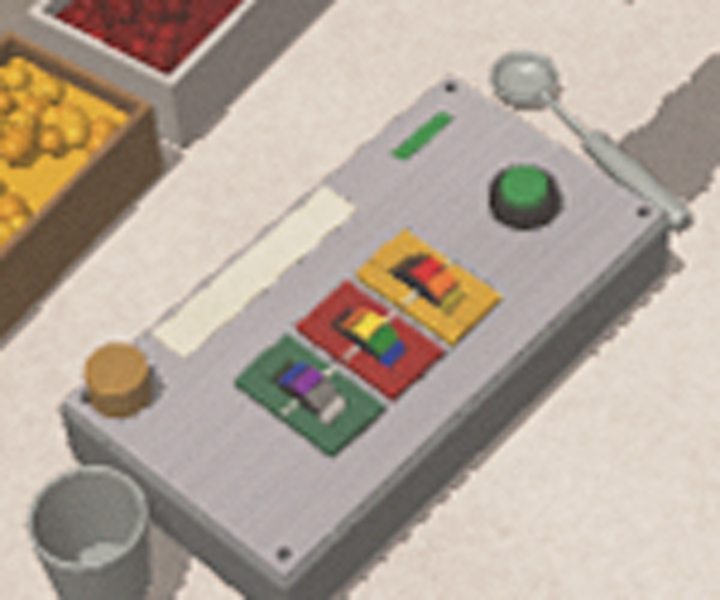

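View pics/top5.png

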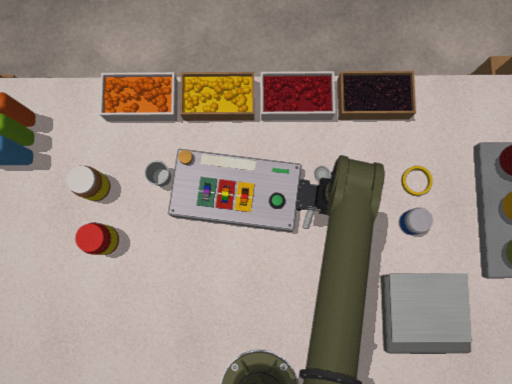

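The wheels are unchanged, the button is up (525,185 in `side5z`), the bystanders are in place, and the arm is clear about 0.1 m above the deck. I'm handing the job in.

```bash
python3 -c "
from bench import ticket
print(ticket.close_job())"
```

```text
the job is handed in; nothing more can be done
None
```

I set red to 4, yellow to 2 and green to 7, then pressed the start button once and let it come up. I handed the job in at about 38 s of the 64 s allowed; no verdict was reported.

- **Wheels:** I rolled each one with the closed fingertips in short strokes. The highest press I read was 7.2 N, against the 16 N limit. Red first looked about 0.08 rad low, so I trimmed it before pressing start.
- **Final angles:** in the last pictures, measured from the index marks, the offsets were green +0.02 / -0.03 rad, red -0.04 / -0.05 and yellow -0.05 / -0.05 (top / side view). All are inside the ±0.16 allowed.
- **Start button:** it reached its stop, where the force jumped from 7 to 16.5 N with almost no further travel. It looks fully up again in the side view.
- **Surroundings:** the other things on the counter look unmoved by eye. The gripper is clear of everything and the force reads about zero.

**Disagreement:** the side view places the index marks about 2 mm further along the desk than the top view does. That fits the stated calibration error, and I measured the angles relative to the marks in each view.

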